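# Change over the bending die: clear the bracket, set the stop sleeve to 6

## Robot

A 6-joint arm with a two-finger parallel gripper is mounted at the origin on the work surface. World frame = base frame: x ahead of the robot, y to its left, z up, the work surface at z = 0. Lengths are in m, angles in rad, forces in N, time in s.
With the tool pointing down it reaches from about 0.425 to 0.95 m from the base axis. Payload 3.5 kg.
Tool frame: the origin (TCP) lies on the centre line of the jaws, within the pads' length; the fingertips stand tip_extent ahead of it and the grasp point (between the pads) lies 2 mm behind it (tip_extent is the distance from the TCP to the fingertips, in m); z points along the fingers, y is the direction in which the jaws open and shut (so a half turn about z gives the same grasp; the last joint's range is limited). The gripper opens to 85 mm and grips with 20 to 120 N. Pads are 22 mm wide; open, the fingers measure 114 mm over their backs; the gripper's body (76 mm by 85 mm) begins 54 mm behind the grasp point. The pads swing forward as they close: fully open they stand 13 mm farther back than shut.
Start: joints at [-1.273, 0.286, 1.577, -0, 1.279, -0.15], TCP at [0.292, -0.608, 0.248] pointing down, gripper open.
Joint ranges: [-2.77, 2.77], [-0.9, 2.22], [0.21, 2.48], [-1.53, 4.67], [0.24, 2.81], [-2.84, 2.84]. Speed limits (rad/s): [2.79, 2.79, 3.14, 3.14, 3.14, 3.14].

## Interface

Orientations are given as a unit quaternion [x, y, z, w].
In Python, from plant import * gives the robot as it stands.
- The arm moves only by the shell command python3 -m crank 'ROWS' [FORCE]. ROWS is JSON, a list of rows, each a list of 7 numbers: the gripper's target within -1 to 1 (shut at 1, half-way at 0, fully open at -1), then the shift along the tool's x, y, z in cm, then the turn, a rotation vector about the tool's x, y, z in degrees. In form: [[fingers, tx, ty, tz, wx, wy, wz], ...]. A call has 1 to 5 rows; each row shifts and turns the commanded pose from where the row before left it, along the tool's axes as they then stand; what a row does not reach is not made up. A row lasts 1/10 s, in which the tool goes at most 50 mm and 8.59 degrees, less where a joint would pass 70% of its speed; a pose out of reach is approached as far as the arm can. A call is refused whole if a number of a shift passes 5 or a number of a turn 8.59, either way. A call with a gripper value outside its range is refused whole. The fingers move at their own pace and stop on an object; FORCE is the grip in N (left out, the last holds). Time passes only in rows, so rows that do not move let the fingers close. It gives the time, the measured TCP pose, the force and the opening at its end, in the units of the state.
- get_state(): the state, without advancing time (a new reading comes with each control period).
- read_camera(name): name is "scene" or "side" or "wrist"; returns a dict with "color" (384x512x3 uint8, red, green, blue), "vfov" (degrees; the focal length in pixels is half the picture's height over the tangent of half this angle, whatever the lens; pixels are square), "cx", "cy" (the principal point, pixels), "cam_to_world" (4x4, takes a point from camera to world coordinates). Camera axes: x right, y up, looking along -z (the intrinsics and any distortion apply to the point x, -y, -z); pixel columns grow to the right and rows downward; lengths in m; the calibration is good to about 2 mm. A picture is of the moment at which its call begins. There is no depth.
- sign_off(): hands the job in, once; it reports no verdict.
Trained networks look in the newest picture that a camera, given by its name, has taken for a name from the list of things; names that differ only in an ending like _2 or _b are one class to them, and where a whole thing is asked for, a point or a joint stands for the part that bears it (a point fixed in the world has none). Each returns a list of dicts, best first, with "p" (0 to 1); they miss things now and then, are a little off and sometimes report something else, mostly with a low value. They report only what shows in the picture. A call takes as long as a camera call. They do not tell look-alikes from the thing itself.
- trace(thing, camera): "pixels" (384x512 bool, what is visible of it) and "location" ([column, row] in pixels, amid what is visible of it).
- place_of(thing, camera): "location" ([column, row] in pixels: a listed point, or the origin of a listed thing).
The state is a dict: "time": time; "qpos": joint angles; "dq": joint speeds; "joint_efforts": joint torques, N m; "eef_pos": TCP position; "tcp_rot": TCP orientation; "contact_force": force on the tool from outside, world axes, zero at the start; "wrist_torque": the same for the moment, N m; "opening": opening from 0.0 (shut) to 1.0 (fully open).
Only numpy, scipy, OpenCV 4.12 (cv2) and the standard library are available. Lean on these libraries where they do the work, as an engineer would, in place of code of your own. Each camera call takes 0.05 s, during which the arm holds its last target.

## Task

Change the little bending die over for the next job: lift the finished copper-coloured bracket out of the die's pocket and set it down gently inside the blue tray, and turn the numbered stop sleeve until it clicks in with the 6 at the yellow pointer (either job first). Leave the paint tin, the tape roll and the wrench where they are.

Things in the scene. Friction and masses are not known exactly. Their poses are not given: they have to be found in the camera images.
- die_base: lower half of a bending die set, fixed to the bench: green plate 150 (its x) by 300 (its y) by 20 mm thick. Origin: centre of its underside, z up. The dark steel die block, 120 (x) by 80 (y) mm, its top 60 mm above the bench, is centred at y = -85 mm; the stop sleeve stands at y = +85 mm; the plate is bare between
- pocket (a point): centre of the floor of the die block's open-topped pocket, 76 (x) by 41 (y) mm and 20 mm deep; the floor is 40 mm above the bench; axes as die_base
- sleeve_axis (a point): point on the sleeve's upright axis, level with its top; axes as die_base. The sleeve is an aluminium drum 84 mm in diameter, from 30 to 75 mm above the bench (a 34 mm wide nut and bolt end stand 10 mm higher), numbered 1 to 8 on its top, 30 degrees apart, feet outward. It turns on a fixed dark foot, 92 mm in diameter, 20 to 30 mm above the bench
- pointer (a point): outer end of the fixed yellow pointer bar, 71 mm from the sleeve's axis in the +x direction of die_base; the bar is 8 mm wide, its top 30 mm above the bench. The number next to it is the one set
- tab (a point): middle of the red tab on the sleeve, 62 mm from the axis, 65 mm above the bench; turns with it. The tab reaches to 74 mm from the axis, is 12 mm wide, spans 55 to 75 mm above the bench, free beneath. Pushed sideways it turns the sleeve. From above it is 75 degrees counterclockwise from the 1; with 6 set, 225 degrees counterclockwise from the pointer
- sleeve (a joint): turn of the sleeve, rad, counterclockwise from above: 0 with 1 at the pointer, 0.5236 more for each next number, 6 at 2.618; end stops just outside 1 and 8. It clicks: a sprung ball draws it to the nearest number, so past half way it jumps to the next by itself; about 3 to 5 N sideways on the tab takes it over a click. It starts at one of 1 to 4
- bracket: finished U-shaped channel, copper-coloured, 70 (its x) by 36 (its y) by 42 mm high, walls 4 mm, 0.1 to 0.2 kg, open at the top and both x ends. Origin: centre of its underside, z up. It stands in the pocket with 2 to 3 mm of play, x along the pocket; its two flanges (at y = +-16 mm) rise 22 mm above the die block: grip across both (36 mm) from above
- bracket_mid (a point): centre of the bracket's outer 70 x 36 x 42 mm block, 21 mm above its underside; axes as the bracket
- tray: blue open tray, fixed to the bench, 200 (its x) by 180 (its y) by 30 mm high, walls and floor 5 mm thick, empty. Origin: centre of its underside; the inner floor is 5 mm above the bench
- paint_tin: small closed paint tin with a red label, loose, 72 mm in diameter, 85 mm tall; origin: centre of its foot. Leave alone
- tape_roll: roll of yellow tape lying flat, loose, 80 mm outside diameter, 25 mm high; origin: centre of its underside. Leave alone
- wrench: open-ended wrench, about 190 mm long, lying flat on the bench along its own x; loose. Leave alone
There are look-alikes about, which are no part of the job. Of the things like the bracket, leave any that is green; of the rest the smaller one is meant.

How it is judged:
At the end, for the whole second after the job is handed in: The sleeve rests within 0.15 rad (about 9 degrees) of the number 6; the bracket lies at rest inside the tray, any way up, its middle within 85 mm (tray's x) and 75 mm (tray's y) of the tray's centre and less than 45 mm above the tray's underside (value of joint sleeve between 2.468 and 2.768 rad and velocity of joint sleeve between -0.1 and 0.1 rad/s and x of bracket_mid in the frame of tray between -0.085 and 0.085 m and y of bracket_mid in the frame of tray between -0.075 and 0.075 m and z of bracket_mid in the frame of tray between 0 and 0.045 m and linear speed of bracket below 0.03 m/s); the robot touches nothing.
It fails at once if the paint tin is shifted by more than 30 mm (distance of paint_tin from where it was at the start of the episode above 0.03 m).
It fails at once if the tape roll is shifted by more than 30 mm (distance of tape_roll from where it was at the start of the episode above 0.03 m).
It fails at once if the wrench is shifted by more than 30 mm (distance of wrench from where it was at the start of the episode above 0.03 m).
It fails at once if the bracket is dropped or flung: it moves faster than 0.75 m/s while the fingers do not hold it (a fall of about 30 mm) (linear speed of bracket above 0.75 m/s and contact force between the fingers and bracket below 0.1 N).
It also fails if it takes over 51 s, if anything falls off the work surface, if the arm or the gripper's body presses on something with over 40 N, if the wrist force passes 120 N, or if a joint passes its speed limit or range.

## Working session

There is one attempt and no reset: what is moved stays moved. The work goes in short steps, Python scripts to look and compute and a shell command to move; the robot and the scene stay as the last step left them, time stands still between calls to the robot, and variables do not carry over. Pictures are saved under pics/ and viewed, and the job is handed in when it is done.

```bash
ls; mkdir -p pics; python3 - <<'E'
from plant import *
import cv2
s=get_state(); print({k:s[k] for k in s})
for n in ["scene","side","wrist"]:
    r=read_camera(n); cv2.imwrite(f"pics/{n}0.png",r["color"][:,:,::-1])
    print(n,r["vfov"],r["cx"],r["cy"],r["cam_to_world"],[k for k in r])
    for t in ["bracket","sleeve_axis","tab","pointer","tray","pocket","die_base","paint_tin","tape_roll","wrench","bracket_mid"]:
        print(t,[(np.round(d["location"],1).tolist(),round(d["p"],2)) for d in place_of(t,n)] if 'np' in globals() else place_of(t,n))
E
```

```text
pics
{'time': 0.0, 'qpos': array([-1.27299216e+00,  2.87181604e-01,  1.57817786e+00,  3.26188015e-05,
        1.27861158e+00, -1.50013195e-01]), 'dq': array([-0.00113836, -0.00093754, -0.00082053, -0.00025964,  0.0006674 ,
        0.00089119]), 'joint_efforts': array([ 6.83427015e-05, -4.05977619e+01, -2.92628396e+01, -1.26964374e-04,
        5.87062910e-03, -3.32806422e-07]), 'eef_pos': array([ 0.29211592, -0.60783033,  0.24693605]), 'tcp_rot': array([ 9.75037365e-01,  2.22037661e-01, -7.22262090e-05, -1.18710194e-03]), 'contact_force': array([-0.30765145, -0.18372579,  0.63190391]), 'wrist_torque': array([ 0.01077393, -0.04160026,  0.02220764]), 'opening': 1.0065982273194196}
scene 55.5312238440658 252.98186000602394 183.68075536900423 [[-0.23424955 -0.58644514  0.77537684  1.21880064]
 [ 0.97201924 -0.12693845  0.19764923  0.1342931 ]
 [-0.01748529  0.79998045  0.59977124  0.57609933]
 [ 0.          0.          0.          1.        ]] ['color', 'vfov', 'cx', 'cy', 'cam_to_world']
bracket [{'location': [178.8, 174.0], 'p': 0.86}, {'location': [135.3, 173.0], 'p': 0.73}, {'location
[... 1588 characters left out ...]
cation': [217.8, 143.0], 'p': 0.87}, {'location': [277.6, 178.1], 'p': 0.35}]
wrench [{'location': [124.2, 297.6], 'p': 0.73}]
bracket_mid [{'location': [290.0, 141.2], 'p': 0.85}, {'location': [357.7, 171.6], 'p': 0.85}, {'location': [321.3, 118.6], 'p': 0.57}]
wrist 63.30172373455409 254.84259883152853 187.71501413867458 [[ 0.4328299   0.85526904  0.28490901  0.36659287]
 [-0.90147482  0.41106382  0.13553485 -0.57523048]
 [-0.00119702 -0.31550184  0.94892421  0.37446612]
 [ 0.          0.          0.          1.        ]] ['color', 'vfov', 'cx', 'cy', 'cam_to_world']
bracket []
sleeve_axis []
tab []
pointer []
tray []
pocket []
die_base []
paint_tin []
tape_roll []
wrench []
bracket_mid []
```

```bash
python3 - <<'E'
import cv2
for n in ["scene","side"]:
    im=cv2.imread(f"pics/{n}0.png"); c=im[110:310,100:420]; cv2.imwrite(f"pics/{n}0c.png",cv2.resize(c,(800,500),interpolation=cv2.INTER_CUBIC))
E
```

```text
(no output)
```

View pics/scene0.png

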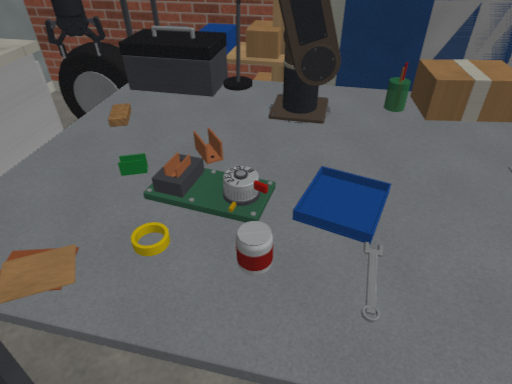

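View pics/side0.png

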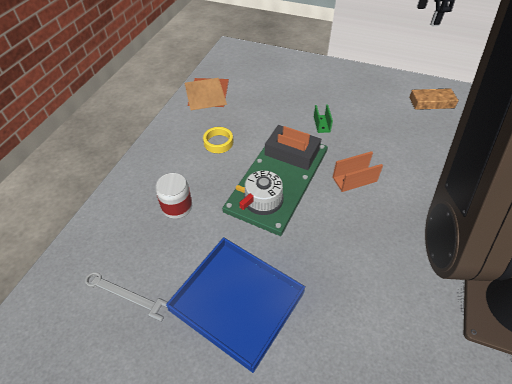

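View pics/scene0c.png

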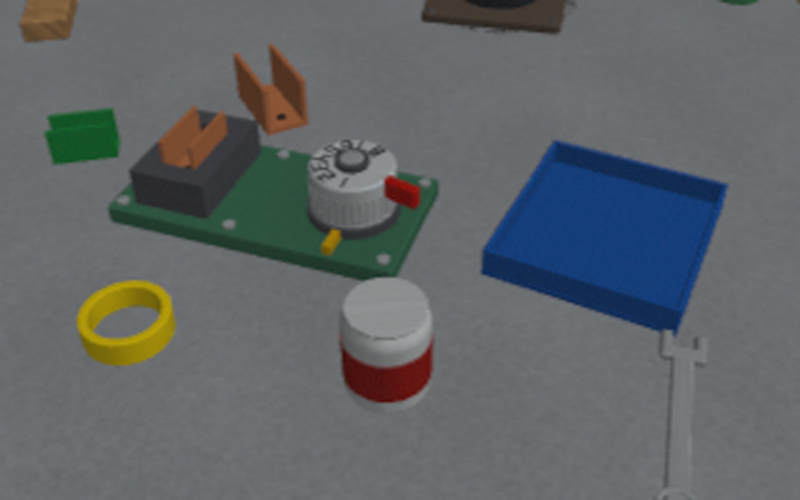

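View pics/side0c.png

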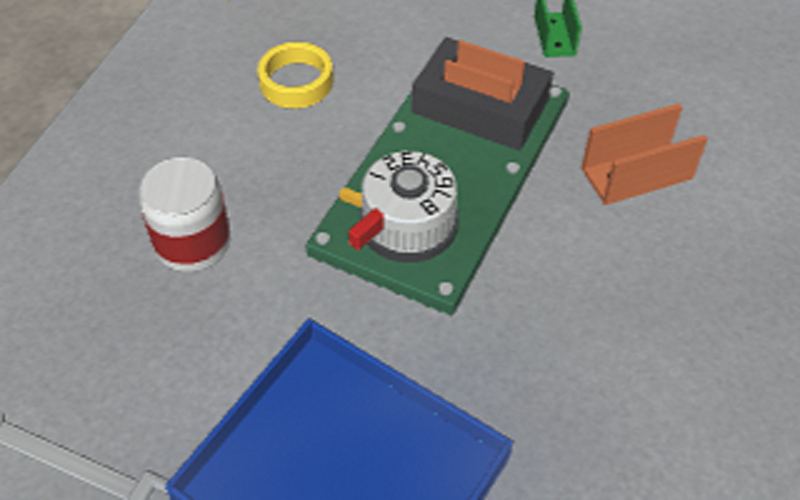

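```bash
cat > h.py <<'E'
from plant import *
import numpy as np, cv2
from scipy.spatial.transform import Rotation as R
def ray(r,px):
    f=192/np.tan(np.radians(r["vfov"])/2); M=np.array(r["cam_to_world"])
    d=M[:3,:3]@np.array([(px[0]-r["cx"])/f,-(px[1]-r["cy"])/f,-1.]); return M[:3,3],d/np.linalg.norm(d)
def atz(r,px,z):
    o,d=ray(r,px); return o+d*(z-o[2])/d[2]
def tri(rs):
    A=sum(np.eye(3)-np.outer(d,d) for o,d in rs); b=sum((np.eye(3)-np.outer(d,d))@o for o,d in rs); x=np.linalg.solve(A,b)
    return x,max(np.linalg.norm((np.eye(3)-np.outer(d,d))@(x-o)) for o,d in rs)
def proj(r,P):
    f=192/np.tan(np.radians(r["vfov"])/2); M=np.array(r["cam_to_world"])
    p=M[:3,:3].T@(np.atleast_2d(P)-M[:3,3]).T
    return np.c_[r["cx"]-f*p[0]/p[2],r["cy"]+f*p[1]/p[2]]
E
python3 - <<'E'
from h import *
np.set_printoptions(precision=4,suppress=True)
c=read_camera("scene");s=read_camera("side")
Z=dict(sleeve_axis=.075,tab=.065,pointer=.030,tray=0,pocket=.04,die_base=0,paint_tin=0,tape_roll=0,wrench=0,bracket=.04,bracket_mid=.061)
for t,z in Z.items():
    print(t)
    for n,r in (("scene",c),("side",s)):
        for d in place_of(t,n): print("  ",n,np.round(d["p"],2),np.round(d["location"]),atz(r,d["location"],z)[:2])
E
```

```text
sleeve_axis
   scene 0.58 [242. 172.] [ 0.5314 -0.0664]
   side 0.89 [262. 183.] [ 0.5489 -0.069 ]
tab
   scene 0.92 [258. 190.] [ 0.5802 -0.0159]
   side 0.62 [245. 204.] [ 0.5646 -0.0069]
pointer
   scene 0.62 [230. 211.] [ 0.6254 -0.0734]
   scene 0.32 [260. 262.] [0.7567 0.0281]
   side 0.74 [235. 186.] [ 0.6167 -0.0729]
   side 0.59 [233. 304.] [0.5114 0.1945]
tray
   scene 0.65 [341. 205.] [0.5109 0.1744]
   side 0.77 [236. 302.] [0.5137 0.1783]
pocket
   scene 0.75 [177. 174.] [ 0.5286 -0.2401]
   side 0.57 [290. 144.] [ 0.5331 -0.2428]
die_base
   scene 0.95 [212. 193.] [ 0.5346 -0.1476]
   scene 0.57 [255. 262.] [0.7322 0.0111]
   side 0.77 [276. 181.] [ 0.5376 -0.1449]
paint_tin
   scene 0.62 [256. 264.] [0.7383 0.0153]
   side 0.97 [176. 208.] [0.7337 0.0131]
   side 0.58 [236. 305.] [0.5098 0.1838]
tape_roll
   scene 0.6 [240. 176.] [ 0.4469 -0.0986]
   scene 0.57 [153. 243.] [ 0.7289 -0.2179]
   side 0.94 [218. 143.] [ 0.7296 -0.2194]
   side 0.64 [292. 146.] [ 0.5352 -0.2778]
   side 0.62 [260. 182.] [ 0.5741 -0.1295]
wrench
   scene 0.91 [372. 280.] [0.7279 0.2425]
   scene 0.19 [340. 206.] [0.5184 0.1719]
   side 0.61 [124. 292.] [0.732  0.2383]
   side 0.32 [259. 184.] [ 0.5741 -0.1243]
bracket
   scene 0.72 [135. 171.] [ 0.5386 -0.3545]
   scene 0.69 [205. 157.] [ 0.4354 -0.1985]
   scene 0.62 [181. 172.] [ 0.5156 -0.2346]
   side 0.96 [353. 178.] [ 0.3615 -0.184 ]
   side 0.82 [322. 124.] [ 0.476  -0.3453]
   side 0.78 [291. 145.] [ 0.5299 -0.2408]
bracket_mid
   scene 0.89 [133. 164.] [ 0.5344 -0.3561]
   scene 0.79 [179. 164.] [ 0.51   -0.2399]
   side 0.75 [360. 169.] [ 0.3515 -0.1969]
   side 0.59 [294. 143.] [ 0.5218 -0.2298]
   side 0.57 [321. 120.] [ 0.4785 -0.3377]
```

```bash
cat > fit.py <<'E'
from h import *
from scipy.optimize import least_squares
def green(r):
    hsv=cv2.cvtColor(r["color"],cv2.COLOR_RGB2HSV)
    m=((hsv[...,0]>60)&(hsv[...,0]<90)&(hsv[...,1]>90)).astype(np.uint8)
    n,l,st,_=cv2.connectedComponentsWithStats(m); 
    i=1+np.argmax(st[1:,4]); return (l==i).astype(np.uint8),st[i]
def T(p,q):
    c,s=np.cos(p[2]),np.sin(p[2]); return np.c_[p[0]+c*q[:,0]-s*q[:,1],p[1]+s*q[:,0]+c*q[:,1],q[:,2]]
E
python3 - <<'E'
from fit import *
np.set_printoptions(precision=4,suppress=True)
top=np.array([[x,y,.02] for x,y in ((-.075,-.15),(.075,-.15),(.075,.15),(-.075,.15))])
p0=[.536,-.147,-.08]
for n in("scene","side"):
    r=read_camera(n);m,st=green(r);print(n,st)
    cs,_=cv2.findContours(m,0,1); h=cv2.convexHull(max(cs,key=cv2.contourArea))
    ap=cv2.approxPolyDP(h,3,True)[:,0]
    print("hull",ap.tolist()); print("pred top",proj(r,T(p0,top)).round(1).tolist())
    print("pred bot",proj(r,T(p0,top*[1,1,0])).round(1).tolist())
E
```

```text
scene [ 144  169  131   53 2334]
hull [[144, 192], [151, 185], [205, 169], [274, 183], [258, 219], [246, 221], [150, 199]]
pred top [[172.8, 162.0], [143.8, 194.1], [259.8, 218.2], [277.2, 180.4]]
pred bot [[173.9, 167.9], [145.4, 200.4], [259.9, 224.7], [277.0, 186.6]]
side [ 223  146  104   90 2648]
hull [[326, 146], [280, 235], [223, 211], [264, 148]]
pred top [[325.7, 145.6], [273.1, 129.6], [221.2, 210.3], [282.2, 233.8]]
pred bot [[324.7, 151.0], [272.8, 135.0], [221.8, 215.4], [281.7, 238.7]]
```

```bash
cat > plan.py <<'E'
import sys
from h import *
def down(yaw): # tool x at world angle yaw, z down
    return R.from_matrix(np.array([[np.cos(yaw),np.sin(yaw),0],[np.sin(yaw),-np.cos(yaw),0],[0,0,-1]]))
def to(P,yawdeg,n):
    s=get_state();Rm=R.from_quat(s["tcp_rot"]);p=np.array(s["eef_pos"])
    M=Rm.as_matrix();yaw=np.degrees(np.arctan2(M[1,0],M[0,0]));print("now",p.round(4),"yaw",round(yaw,2))
    Rt=down(np.radians(yawdeg));dr=(Rm.inv()*Rt).as_rotvec();
    st=(np.array(P)-p)/n;R0=Rm
    for i in range(n):
        print(np.round(100*R0.inv().apply(st),2).tolist(),np.degrees(dr/n).round(2).tolist()); R0=R0*R.from_rotvec(dr/n)
a=list(map(float,sys.argv[1:])); to(a[:3],a[3],int(a[4]))
E
python3 plan.py .56 -.147 .25 -4.6 12
```

```text
now [ 0.2923 -0.6084  0.2483] yaw 25.66
[3.68, -2.5, -0.01] [-0.0, -0.0, 2.52]
[3.56, -2.66, -0.01] [-0.0, -0.0, 2.52]
[3.44, -2.81, -0.01] [-0.0, -0.0, 2.52]
[3.31, -2.96, -0.01] [-0.0, -0.0, 2.52]
[3.18, -3.11, -0.01] [-0.0, -0.0, 2.52]
[3.04, -3.24, -0.01] [-0.0, -0.0, 2.52]
[2.9, -3.37, -0.01] [-0.0, -0.0, 2.52]
[2.74, -3.5, -0.01] [-0.0, -0.0, 2.52]
[2.59, -3.61, -0.01] [-0.0, -0.0, 2.52]
[2.43, -3.72, -0.01] [-0.0, -0.0, 2.52]
[2.26, -3.83, -0.01] [-0.0, -0.0, 2.52]
[2.09, -3.92, -0.01] [-0.0, -0.0, 2.52]
```

```bash
python3 -m crank '[[-1,3.7,-2.5,0,0,0,2.5],[-1,3.5,-2.7,0,0,0,2.5],[-1,3.4,-2.8,0,0,0,2.5],[-1,3.3,-3,0,0,0,2.5],[-1,3.2,-3.1,0,0,0,2.5]]'
python3 -m crank '[[-1,3,-3.2,0,0,0,2.5],[-1,2.9,-3.4,0,0,0,2.5],[-1,2.7,-3.5,0,0,0,2.5],[-1,2.6,-3.6,0,0,0,2.5],[-1,2.4,-3.7,0,0,0,2.5]]'
python3 -m crank '[[-1,2.3,-3.8,0,0,0,2.5],[-1,2,-3.9,0,0,0,2.6],[-1,0,0,0,0,0,0]]'
cat > wl.py <<'E'
import sys
from h import *
n=sys.argv[1]
r=read_camera("wrist"); cv2.imwrite(f"pics/{n}.png",cv2.resize(r["color"][:,:,::-1],(800,600),interpolation=cv2.INTER_CUBIC))
np.set_printoptions(precision=4,suppress=True)
Z=dict(sleeve_axis=.075,tab=.065,pointer=.030,pocket=.04,die_base=0,bracket_mid=.061,tray=0)
for t,z in Z.items():
    for d in place_of(t,"wrist"): print(t,np.round(d["p"],2),np.round(d["location"],1),atz(r,d["location"],z)[:2])
np.savez(f"{n}.npz",color=r["color"],vfov=r["vfov"],cx=r["cx"],cy=r["cy"],cam_to_world=r["cam_to_world"])
E
python3 wl.py w1
```

```text
time: 3.6
eef_pos: [0.4034, -0.4143, 0.2485]
tcp_rot: [0.994, 0.113, 0.0, 0.0]
contact_force: [0.9, 0.3, -0.5]
opening: 1.001
time: 4.1
eef_pos: [0.5136, -0.2222, 0.2487]
tcp_rot: [1.0, 0.005, 0.0, 0.0]
contact_force: [-0.0, -0.1, 0.0]
opening: 1.0
time: 4.4
eef_pos: [0.5583, -0.1431, 0.2485]
tcp_rot: [0.999, -0.036, 0.0, -0.001]
contact_force: [0.7, -0.4, 0.8]
opening: 0.998
sleeve_axis 0.77 [179.6 183.6] [ 0.5509 -0.0676]
tab 0.97 [125.9 171.8] [ 0.5645 -0.0114]
pointer 0.96 [191.  113.1] [ 0.6159 -0.0792]
pointer 0.32 [343.4 194.1] [ 0.5109 -0.245 ]
die_base 0.69 [263.7 176.8] [ 0.5298 -0.1532]
bracket_mid 0.58 [344.6 194.4] [ 0.5221 -0.2378]
bracket_mid 0.57 [465.6 205.6] [ 0.4999 -0.3683]
bracket_mid 0.33 [179.8 187.3] [ 0.5426 -0.0633]
tray 0.64 [ 10.9 206.4] [0.5134 0.1762]
```

View pics/w1.png

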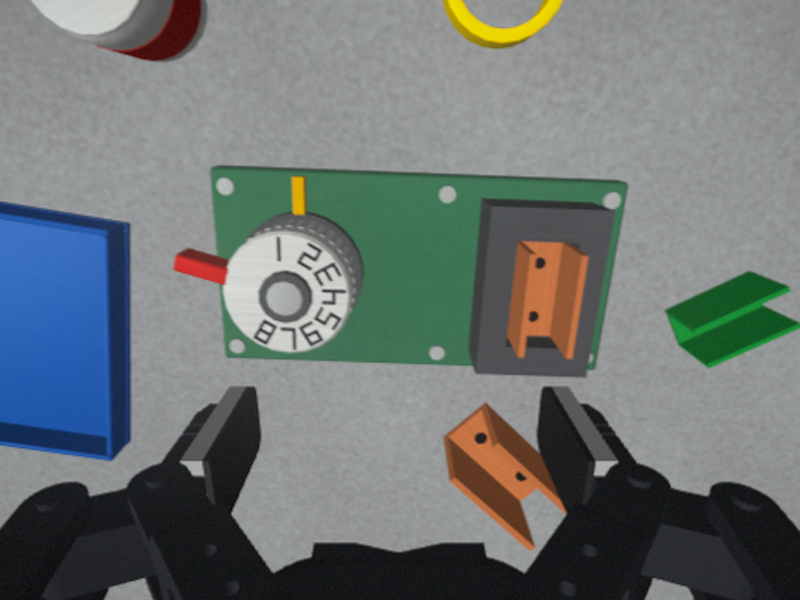

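```bash
cat > f2.py <<'E'
from fit import *
import sys
np.set_printoptions(precision=4,suppress=True)
box=np.array([[x,y,z] for x in(-.075,.075) for y in(-.15,.15) for z in (0,.02)])
from scipy.optimize import minimize
def res_for(r,m):
    cs,_=cv2.findContours(m,0,1); h=cv2.convexHull(max(cs,key=cv2.contourArea))
    H=np.zeros_like(m);cv2.fillConvexPoly(H,h,1)
    e=cv2.findContours(H,0,cv2.CHAIN_APPROX_NONE)[0][0][:,0].astype(float)
    return e,h
def run(rs,p0):
    data=[(r,res_for(r,green(r)[0])) for r in rs]
    def f(p):
        out=[]
        for r,(e,h) in data:
            q=cv2.convexHull(proj(r,T(p,box)).astype(np.float32))
            out+= [cv2.pointPolygonTest(q,(float(x),float(y)),True)-0.5 for x,y in e]
        return np.array(out)
    s=least_squares(f,p0,loss="soft_l1",diff_step=1e-3,f_scale=.7); 
    print("p",s.x,np.degrees(s.x[2]),"rms",np.sqrt((f(s.x)**2).mean()),"med",np.median(abs(f(s.x)))); return s.x
w=dict(np.load("w1.npz"));w={k:(v if v.ndim else float(v)) for k,v in w.items()}
rs=read_camera("side")
p=run([w],[.536,-.147,-.07]); run([rs],[.536,-.147,-.07]); p=run([w,rs],p)
for n,q in dict(axis=[0,.085,.075],pocket=[0,-.085,.04],pointer=[.071,.085,.03],block=[0,-.085,.06]).items(): 
    P=T(p,np.array([q]));print(n,P,proj(w,P)*1.5625)
im=cv2.imread("pics/w1.png")
L=[box,np.array([[x,y,.06] for x in(-.06,.06) for y in(-.125,-.045)])]
a=np.linspace(0,6.283,60);L+=[np.c_[.042*np.cos(a),.085+.042*np.sin(a),a*0+.075]]
for x in L:
    for u in proj(w,T(p,x))*1.5625: cv2.circle(im,tuple(int(v) for v in u),2,(255,0,255),-1)
for i in range(4):
    pass
cv2.imwrite("pics/w1o.png",im)
E
python3 f2.py
```

```text
p [ 0.5361 -0.155  -0.1073] -6.1497675506291385 rms 1.9777026709743686 med 1.0480097496224259
p [ 0.5359 -0.1523 -0.1086] -6.2236261526956556 rms 4.4629709225209195 med 0.7506650180174563
p [ 0.5361 -0.1544 -0.1075] -6.159316453563767 rms 2.957614651626393 med 0.9121660755809096
axis [[ 0.5452 -0.0699  0.075 ]] [[285.4203 294.8761]]
pocket [[ 0.527  -0.2389  0.04  ]] [[532.1935 287.4797]]
pointer [[ 0.6158 -0.0775  0.03  ]] [[296.006 176.963]]
block [[ 0.527  -0.2389  0.06  ]] [[539.774  296.3862]]
```

View pics/w1o.png

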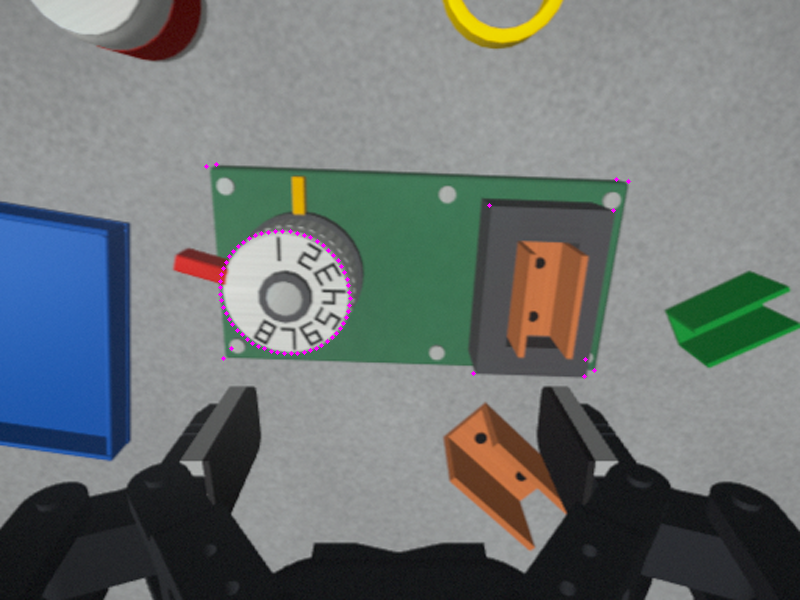

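```bash
python3 -m crank '[[-1,-0.5,1.8,2,0,0,0.3],[-1,-0.4,1.9,2,0,0,0.3],[-1,-0.4,1.9,2,0,0,0.3],[-1,-0.4,1.9,2,0,0,0.4],[-1,-0.4,1.8,2,0,0,0.3]]' 30
python3 -m crank '[[-1,0,0,0,0,0,0],[-1,0,0,0,0,0,0]]'
python3 wl.py w2; python3 plan.py .527 -.239 .076 -6.2 3
```

```text
time: 5.35
eef_pos: [0.5271, -0.2395, 0.1477]
tcp_rot: [0.999, -0.053, 0.0, 0.0]
contact_force: [0.3, -0.0, 0.4]
opening: 1.006
time: 5.55
eef_pos: [0.5273, -0.2385, 0.1482]
tcp_rot: [0.999, -0.054, -0.0, -0.0]
contact_force: [1.0, -1.0, 0.7]
opening: 0.998
sleeve_axis 0.71 [  5. 209.] [ 0.546  -0.0683]
pointer 0.75 [ 29.7 100.3] [ 0.6156 -0.078 ]
pointer 0.68 [252.4 207.3] [ 0.511  -0.2361]
die_base 0.92 [161.5 182.6] [ 0.5323 -0.1537]
bracket_mid 0.87 [436.1 214.6] [ 0.5032 -0.3728]
bracket_mid 0.8 [251.1 206.2] [ 0.5244 -0.237 ]
bracket_mid 0.77 [255.2 347.9] [ 0.392  -0.2258]
tray 0.49 [253.8 204. ] [ 0.5021 -0.2362]
now [ 0.528  -0.2378  0.149 ] yaw -6.0
[-0.03, 0.04, 2.43] [0.01, -0.02, 0.07]
[-0.03, 0.04, 2.43] [0.01, -0.02, 0.07]
[-0.03, 0.04, 2.43] [0.01, -0.02, 0.07]
```

View pics/w2.png

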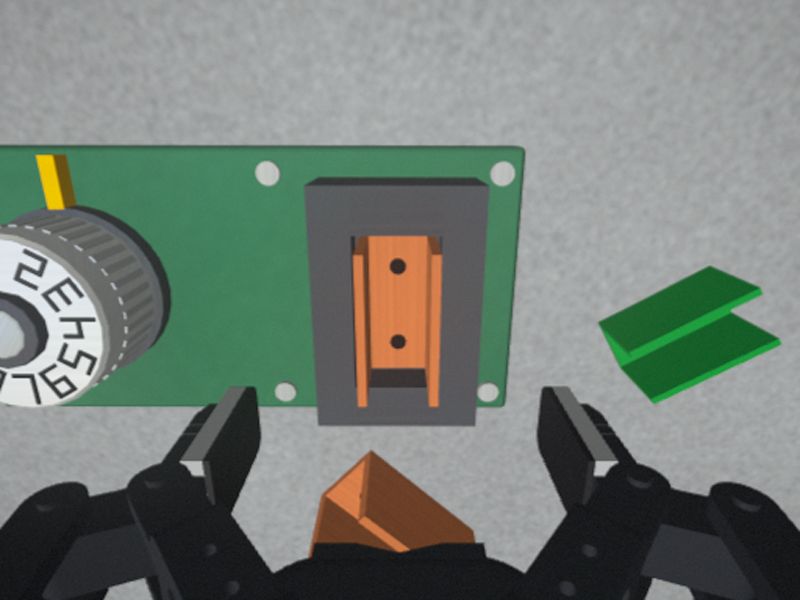

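```bash
python3 -m crank '[[-1,0,0,2.5,0,0,0],[-1,0,0.1,2.5,0,0,0.2],[-1,0,0,1.8,0,0,0],[-1,0,0,0.4,0,0,0],[-1,0,0,0,0,0,0]]' 30
python3 -m crank '[[0.4,0,0,0,0,0,0],[0.4,0,0,0,0,0,0],[0.4,0,0,0,0,0,0],[0.4,0,0,0,0,0,0],[0.4,0,0,0,0,0,0]]' 30
```

```text
time: 6.45
eef_pos: [0.5273, -0.2387, 0.0759]
tcp_rot: [0.999, -0.054, -0.001, -0.0]
contact_force: [-0.0, 0.0, 0.6]
opening: 0.998
time: 6.95
eef_pos: [0.5282, -0.2395, 0.0774]
tcp_rot: [0.999, -0.054, 0.001, 0.0]
contact_force: [-0.4, -0.3, 3.1]
opening: 0.416
```

```bash
python3 -m crank '[[1,0,0,0,0,0,0],[1,0,0,0,0,0,0],[1,0,0,-1,0,0,0],[1,0,0,-2,0,0,0],[1,0,0,-2.5,0,0,0]]' 35
python3 -m crank '[[1,0,0,-2.5,0,0,0],[1,0,0,-2.5,0,0,0],[1,0,0,-1.5,0,0,0],[1,0,0,0,0,0,0]]'
python3 wl.py w3; python3 - <<'E'
from h import *
r=read_camera("scene"); cv2.imwrite("pics/s3.png",r["color"][:,:,::-1])
E
```

```text
time: 7.45
eef_pos: [0.5261, -0.2382, 0.1301]
tcp_rot: [0.999, -0.054, -0.002, -0.001]
contact_force: [0.2, -1.5, -1.3]
opening: 0.412
time: 7.85
eef_pos: [0.5285, -0.2398, 0.1989]
tcp_rot: [0.999, -0.054, 0.002, 0.001]
contact_force: [-1.1, -0.2, -1.0]
opening: 0.413
sleeve_axis 0.82 [ 48.9 187.1] [ 0.5476 -0.0686]
pointer 0.83 [65.3 99.4] [ 0.6165 -0.0772]
pocket 0.92 [251.5 178.2] [ 0.5264 -0.2382]
die_base 0.79 [171.  171.5] [ 0.5317 -0.1508]
bracket_mid 0.79 [254.8 255.6] [ 0.4551 -0.2335]
bracket_mid 0.79 [406.8 198. ] [ 0.4987 -0.3765]
bracket_mid 0.62 [254.1 315.4] [ 0.3856 -0.2252]
```

View pics/w3.png

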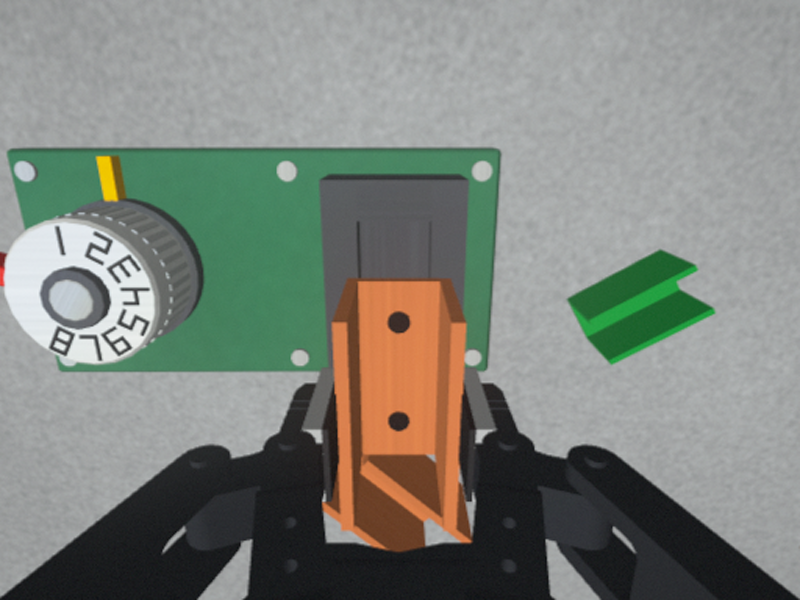

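View pics/s3.png

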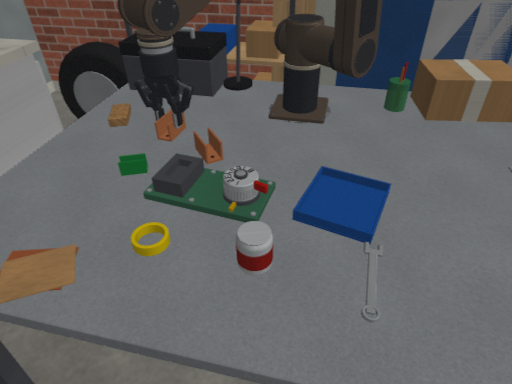

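```bash
python3 plan.py .512 .1765 .2 -6.2 10 | sed -n 1,3p
python3 -m crank '[[1,0.2,-2,0,0,0,0],[1,0.3,-4,0,0,0,0],[1,0.3,-4.4,0,0,0,0],[1,0.3,-4.4,0,0,0,0],[1,0.3,-4.4,0,0,0,0]]'
python3 -m crank '[[1,0.3,-4.4,0,0,0,0],[1,0.3,-4.4,0,0,0,0],[1,0.3,-4.4,0,0,0,0],[1,0.3,-4.4,0,0,0,0],[1,0.3,-4,0,0,0,0]]'
python3 plan.py .512 .1765 .06 -6.2 6
```

```text
now [ 0.5272 -0.2389  0.1953] yaw -6.24
[-0.6, -4.11, -0.04] [-0.0, 0.01, -0.0]
[-0.6, -4.11, -0.04] [-0.0, 0.01, -0.0]
time: 8.8
eef_pos: [0.5623, -0.0482, 0.1962]
tcp_rot: [0.999, -0.055, -0.0, -0.0]
contact_force: [0.0, 0.1, -0.5]
opening: 0.413
time: 9.3
eef_pos: [0.6007, 0.1654, 0.1961]
tcp_rot: [0.999, -0.054, -0.0, -0.0]
contact_force: [0.6, -0.1, -0.5]
opening: 0.414
now [0.6007 0.1654 0.1961] yaw -6.21
[-1.49, -0.02, 2.27] [-0.0, 0.0, -0.0]
[-1.49, -0.02, 2.27] [-0.0, 0.0, -0.0]
[-1.49, -0.02, 2.27] [-0.0, 0.0, -0.0]
[-1.49, -0.02, 2.27] [-0.0, 0.0, -0.0]
[-1.49, -0.02, 2.27] [-0.0, 0.0, -0.0]
[-1.49, -0.02, 2.27] [-0.0, 0.0, -0.0]
```

```bash
python3 -m crank '[[1,-3,-0.3,0,0,0,0],[1,-3,-0.2,0,0,0,0],[1,-2.9,0,2,0,0,0],[1,0,0,3,0,0,0],[1,0,0,2,0,0,0]]'
python3 -m crank '[[1,0,0,2,0,0,0],[1,0,0,0,0,0,0],[1,0,0,0,0,0,0]]'
python3 plan.py .512 .1765 .0445 -6.2 6 | sed -n 1,2p
python3 wl.py w4; python3 - <<'E'
from h import *
r=read_camera("side"); cv2.imwrite("pics/d4.png",r["color"][:,:,::-1])
E
```

```text
time: 9.8
eef_pos: [0.511, 0.1782, 0.1245]
tcp_rot: [0.999, -0.054, -0.001, 0.0]
contact_force: [-0.1, 0.4, -0.9]
opening: 0.414
time: 10.1
eef_pos: [0.5127, 0.178, 0.1063]
tcp_rot: [0.999, -0.054, -0.0, 0.0]
contact_force: [0.4, 0.2, -0.3]
opening: 0.411
now [0.5127 0.178  0.1063] yaw -6.24
[-0.01, 0.03, 1.03] [0.0, 0.01, -0.01]
bracket_mid 0.8 [252.  256.1] [0.4931 0.1803]
```

View pics/w4.png

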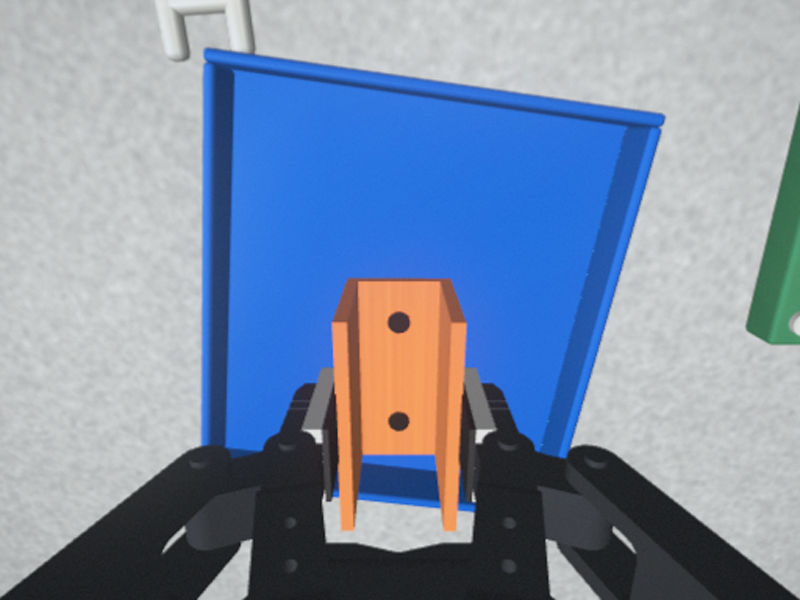

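View pics/d4.png

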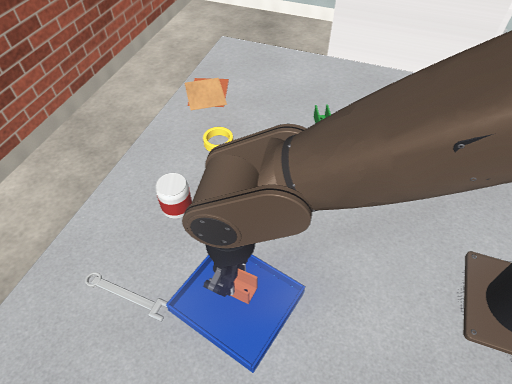

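```bash
python3 -m crank '[[1,0,0,2,0,0,0],[1,0,0,2,0,0,0],[1,0,0,1.5,0,0,0],[1,0,0,0.5,0,0,0],[1,0,0,0,0,0,0]]'
python3 -m crank '[[1,0,0,0.2,0,0,0],[1,0,0,0,0,0,0],[1,0,0,0,0,0,0]]'
```

```text
time: 11.05
eef_pos: [0.5122, 0.1779, 0.0455]
tcp_rot: [0.999, -0.054, -0.001, 0.0]
contact_force: [0.6, 0.5, -1.6]
opening: 0.409
time: 11.35
eef_pos: [0.5134, 0.1781, 0.0451]
tcp_rot: [0.999, -0.054, 0.001, -0.0]
contact_force: [0.2, -0.7, -1.6]
opening: 0.411
```

```bash
python3 -m crank '[[1,0,0,0.2,0,0,0],[1,0,0,0,0,0,0],[1,0,0,0,0,0,0]]'
python3 -m crank '[[1,0,0,0.15,0,0,0],[1,0,0,0,0,0,0],[1,0,0,0,0,0,0]]'
```

```text
time: 11.65
eef_pos: [0.5129, 0.178, 0.0425]
tcp_rot: [0.999, -0.054, 0.0, -0.0]
contact_force: [0.3, 0.7, -1.9]
opening: 0.407
time: 11.95
eef_pos: [0.513, 0.178, 0.0424]
tcp_rot: [0.999, -0.054, -0.0, 0.0]
contact_force: [-4.5, -1.6, 8.3]
opening: 0.415
```

```bash
python3 -m crank '[[0,0,0,0,0,0,0],[-0.2,0,0,0,0,0,0],[-0.5,0,0,0,0,0,0],[-0.8,0,0,0,0,0,0],[-0.8,0,0,0,0,0,0]]'
python3 -m crank '[[-0.8,0,0,-2,0,0,0],[-0.8,0,0,-4,0,0,0],[-0.8,0,0,-5,0,0,0],[-0.8,0,0,-3,0,0,0],[-0.8,0,0,0,0,0,0]]'
python3 wl.py w5
```

```text
time: 12.45
eef_pos: [0.5127, 0.1779, 0.0406]
tcp_rot: [0.999, -0.054, -0.0, 0.0]
contact_force: [0.5, -0.2, -0.3]
opening: 0.9
time: 12.95
eef_pos: [0.5162, 0.1786, 0.1872]
tcp_rot: [0.999, -0.054, 0.006, -0.001]
contact_force: [0.9, 0.3, 0.3]
opening: 0.903
sleeve_axis 0.59 [254.1 184. ] [0.5236 0.1772]
tab 0.75 [490.2 101.3] [ 0.5672 -0.0103]
```

View pics/w5.png

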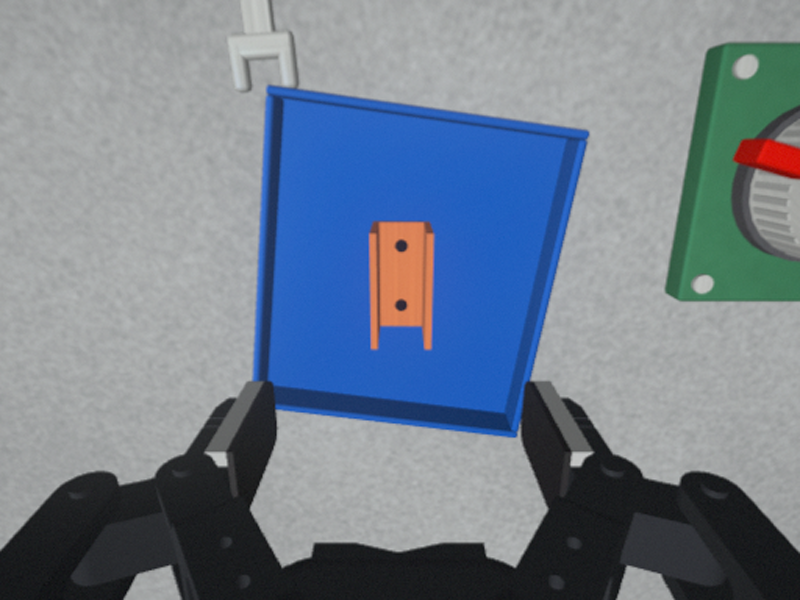

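```bash
cat > sl.py <<'E'
import sys,runpy
from plan_ import to
from math import *
A=(.5452,-.0699)
def at(die,r,z,n,yawoff=0):
    w=die-6.2; to([A[0]+r*cos(radians(w)),A[1]+r*sin(radians(w)),z],w+yawoff,n)
if __name__=="__main__":
    a=list(map(float,sys.argv[1:])); at(a[0],a[1],a[2],int(a[3]))
E
sed '/^a=list/d' plan.py > plan_.py
python3 sl.py 75 .064 .15 10
```

```text
now [0.5119 0.1778 0.1791] yaw -6.25
[0.77, 1.81, 0.29] [-0.01, 0.02, -7.5]
[0.52, 1.89, 0.29] [-0.01, 0.02, -7.5]
[0.27, 1.94, 0.29] [-0.01, 0.02, -7.5]
[0.02, 1.96, 0.29] [-0.01, 0.02, -7.5]
[-0.24, 1.95, 0.29] [-0.01, 0.02, -7.5]
[-0.49, 1.9, 0.29] [-0.01, 0.02, -7.5]
[-0.74, 1.82, 0.29] [-0.01, 0.02, -7.5]
[-0.97, 1.71, 0.29] [-0.01, 0.02, -7.5]
[-1.18, 1.57, 0.29] [-0.01, 0.02, -7.5]
[-1.38, 1.4, 0.29] [-0.01, 0.02, -7.5]
```

```bash
python3 -m crank '[[0.2,0.8,1.8,0.3,0,0,-7.5],[0.2,0.5,1.9,0.3,0,0,-7.5],[0.2,0.3,1.9,0.3,0,0,-7.5],[0.2,0,2,0.3,0,0,-7.5],[0.2,-0.2,1.9,0.3,0,0,-7.5]]'
python3 -m crank '[[0.2,-0.5,1.9,0.3,0,0,-7.5],[0.2,-0.7,1.8,0.3,0,0,-7.5],[0.2,-1,1.7,0.3,0,0,-7.5],[0.2,-1.2,1.6,0.3,0,0,-7.5],[0.2,-1.4,1.4,0.3,0,0,-7.5]]'
python3 -m crank '[[0.2,0,0,0,0,0,0],[0.2,0,0,0,0,0,0]]'
python3 wl.py w6; python3 sl.py 75 .064 .073 4
```

```text
time: 13.85
eef_pos: [0.5413, 0.0838, 0.1648]
tcp_rot: [0.962, 0.272, -0.001, -0.0]
contact_force: [-0.2, 0.2, -0.3]
opening: 0.399
time: 14.35
eef_pos: [0.5694, -0.0105, 0.1497]
tcp_rot: [0.824, 0.567, -0.001, -0.001]
contact_force: [0.5, 0.5, -0.3]
opening: 0.403
time: 14.55
eef_pos: [0.5691, -0.0097, 0.15]
tcp_rot: [0.826, 0.563, -0.0, -0.001]
contact_force: [0.4, -0.3, 0.1]
opening: 0.398
sleeve_axis 0.7 [251.8 283.7] [ 0.5452 -0.0686]
tab 0.67 [253.5 205.8] [ 0.5681 -0.0138]
tab 0.38 [275.  308.8] [ 0.5512 -0.1046]
pointer 0.55 [334.2 236.8] [ 0.618  -0.0797]
die_base 0.72 [252.7 283.9] [ 0.5254 -0.1186]
die_base 0.62 [274.7 309.2] [ 0.5357 -0.1568]
now [ 0.5695 -0.0093  0.151 ] yaw 68.78
[-0.03, -0.02, 1.95] [0.0, -0.0, -0.0]
[-0.03, -0.02, 1.95] [0.0, -0.0, -0.0]
[-0.03, -0.02, 1.95] [0.0, -0.0, -0.0]
[-0.03, -0.02, 1.95] [0.0, -0.0, -0.0]
```

View pics/w6.png

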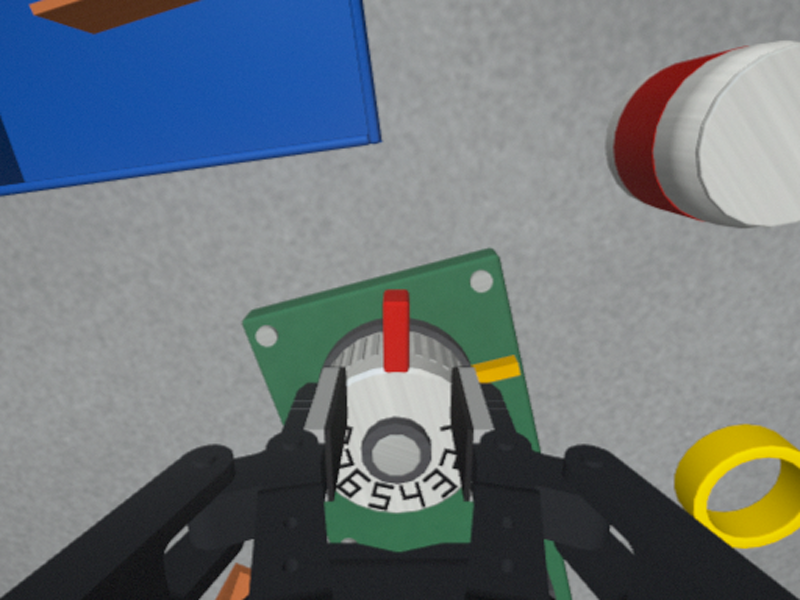

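```bash
python3 -m crank '[[0.2,0,0,2,0,0,0],[0.2,0,0,2,0,0,0],[0.2,0,0,2,0,0,0],[0.2,0,0,1.2,0,0,0],[0.2,0,0,0.5,0,0,0]]'
python3 -m crank '[[0.2,0,0,0,0,0,0]]'
python3 sl.py 75 .064 .073 1; python3 sl.py 120 .064 .073 9
```

```text
time: 15.45
eef_pos: [0.5687, -0.0095, 0.0724]
tcp_rot: [0.825, 0.565, -0.001, -0.001]
contact_force: [0.2, -0.7, 0.4]
opening: 0.401
time: 15.55
eef_pos: [0.5693, -0.0097, 0.0734]
tcp_rot: [0.825, 0.565, -0.0, -0.0]
contact_force: [1.1, -0.2, 0.4]
opening: 0.4
now [ 0.5693 -0.0097  0.0734] yaw 68.76
[-0.09, -0.07, 0.04] [-0.06, 0.01, -0.04]
now [ 0.5693 -0.0097  0.0734] yaw 68.76
[-0.22, -0.51, 0.0] [-0.01, -0.0, -5.0]
[-0.17, -0.53, 0.0] [-0.01, -0.0, -5.0]
[-0.13, -0.54, 0.0] [-0.01, -0.0, -5.0]
[-0.08, -0.55, 0.0] [-0.01, -0.0, -5.0]
[-0.03, -0.55, 0.0] [-0.01, -0.0, -5.0]
[0.02, -0.56, 0.0] [-0.01, -0.0, -5.0]
[0.07, -0.55, 0.0] [-0.01, -0.0, -5.0]
[0.11, -0.54, 0.0] [-0.01, -0.0, -5.0]
[0.16, -0.53, 0.0] [-0.01, -0.0, -5.0]
```

```bash
python3 -m crank '[[0.2,-0.1,-0.56,0,0,0,-5],[0.2,-0.03,-0.56,0,0,0,-5],[0.2,-0.02,-0.56,0,0,0,-5],[0.2,-0.03,-0.56,0,0,0,-5],[0.2,-0.02,-0.56,0,0,0,-5]]'
python3 sl.py 100 .064 .073 1
python3 -m crank '[[0.2,-0.02,-0.56,0,0,0,-5],[0.2,-0.03,-0.56,0,0,0,-5],[0.2,-0.02,-0.56,0,0,0,-5],[0.2,-0.03,-0.56,0,0,0,-5],[0.2,-0.02,-0.56,0,0,0,-5]]'
python3 sl.py 125 .064 .073 1; python3 wl.py w7
```

```text
time: 16.05
eef_pos: [0.545, -0.0062, 0.0763]
tcp_rot: [0.683, 0.731, 0.003, 0.003]
contact_force: [4.2, 3.3, -0.3]
opening: 0.4
now [ 0.545  -0.0062  0.0763] yaw 93.9
[0.05, -0.4, 0.33] [0.52, 0.02, 0.1]
time: 16.55
eef_pos: [0.5182, -0.0135, 0.0759]
tcp_rot: [0.509, 0.861, 0.003, 0.004]
contact_force: [3.0, 2.1, -1.2]
opening: 0.399
now [ 0.5182 -0.0135  0.0759] yaw 118.86
[0.16, -0.35, 0.29] [0.5, 0.2, 0.07]
tab 0.89 [271.5 257.2] [ 0.5272 -0.0123]
```

View pics/w7.png

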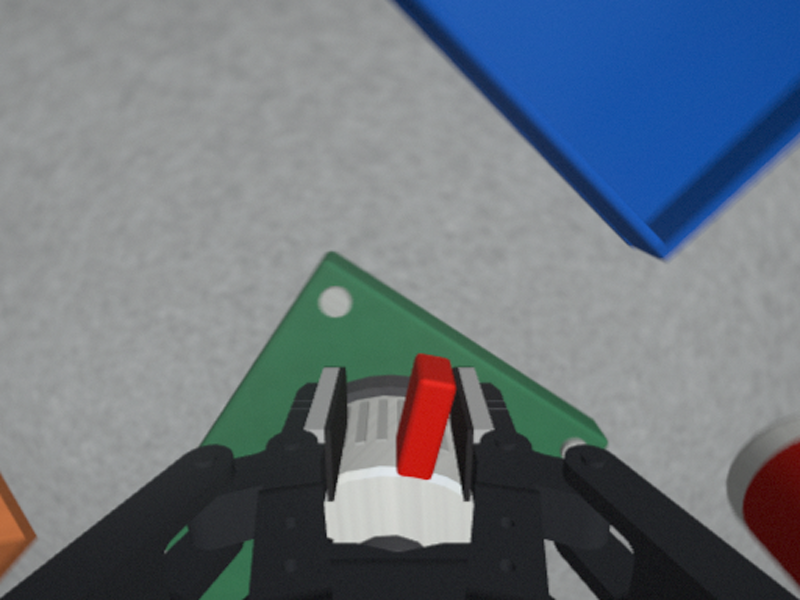

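```bash
python3 -m crank '[[0.2,-0.02,-0.56,0,0,0,-5],[0.2,-0.03,-0.56,0,0,0,-5],[0.2,-0.02,-0.56,0,0,0,-5],[0.2,-0.03,-0.56,0,0,0,-5],[0.2,-0.02,-0.56,0,0,0,-5]]'
python3 sl.py 150 .064 .073 1
python3 -m crank '[[0.2,-0.02,-0.56,0,0,0,-5],[0.2,-0.03,-0.56,0,0,0,-5],[0.2,-0.02,-0.56,0,0,0,-5],[0.2,-0.03,-0.56,0,0,0,-5],[0.2,-0.02,-0.56,0,0,0,-5]]'
python3 sl.py 175 .064 .073 1; python3 wl.py w8
```

```text
time: 17.45
eef_pos: [0.496, -0.0312, 0.0741]
tcp_rot: [0.311, 0.95, 0.003, 0.002]
contact_force: [5.3, 6.6, -4.4]
opening: 0.398
now [ 0.496  -0.0312  0.0741] yaw 143.74
[0.14, -0.22, 0.11] [0.38, 0.17, -0.06]
time: 17.95
eef_pos: [0.4834, -0.0574, 0.074]
tcp_rot: [0.097, 0.995, 0.001, 0.001]
contact_force: [3.9, 8.6, -0.7]
opening: 0.401
now [ 0.4834 -0.0574  0.074 ] yaw 168.84
[0.09, -0.03, 0.1] [0.12, 0.06, 0.04]
tab 0.84 [273.6 260.4] [ 0.488  -0.0504]
die_base 0.66 [146.4 294.7] [ 0.5386 -0.1541]
```

View pics/w8.png

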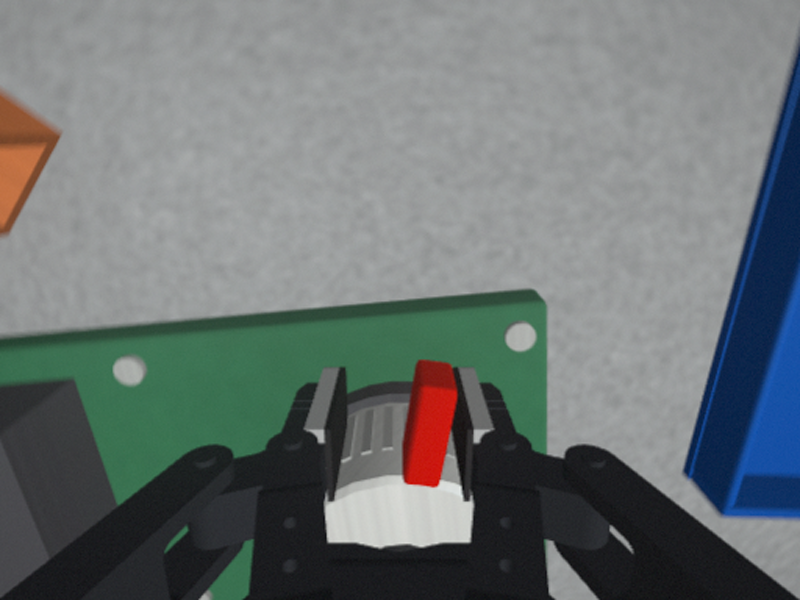

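```bash
python3 -m crank '[[0.2,0,-0.56,0,0,0,-5],[0.2,0,-0.56,0,0,0,-5],[0.2,0,-0.56,0,0,0,-5],[0.2,-0.03,-0.56,0,0,0,-5],[0.2,-0.02,-0.56,0,0,0,-5]]'
python3 sl.py 200 .064 .073 1
python3 -m crank '[[0.2,-0.02,-0.56,0,0,0,-5],[0.2,-0.03,-0.56,0,0,0,-5],[0.2,-0.02,-0.56,0,0,0,-5],[0.2,-0.03,-0.56,0,0,0,-5],[0.2,0,0,0,0,0,0]]'
python3 sl.py 220 .064 .073 1; python3 wl.py w9
```

```text
time: 18.85
eef_pos: [0.4827, -0.086, 0.0739]
tcp_rot: [-0.122, 0.993, -0.0, -0.0]
contact_force: [-0.5, -0.1, 0.1]
opening: 0.401
now [ 0.4827 -0.086   0.0739] yaw -166.0
[-0.06, 0.08, 0.09] [-0.05, -0.06, 0.2]
time: 19.35
eef_pos: [0.492, -0.1066, 0.0739]
tcp_rot: [-0.29, 0.957, -0.001, -0.0]
contact_force: [0.5, -0.1, -0.4]
opening: 0.401
now [ 0.492  -0.1066  0.0739] yaw -146.23
[-0.06, 0.09, 0.09] [-0.05, -0.05, -0.03]
tab 0.78 [271.7 265.6] [ 0.4923 -0.0988]
pocket 0.95 [ 13.3 159.2] [ 0.5273 -0.2383]
die_base 0.87 [165.8 223.3] [ 0.5377 -0.154 ]
```

View pics/w9.png

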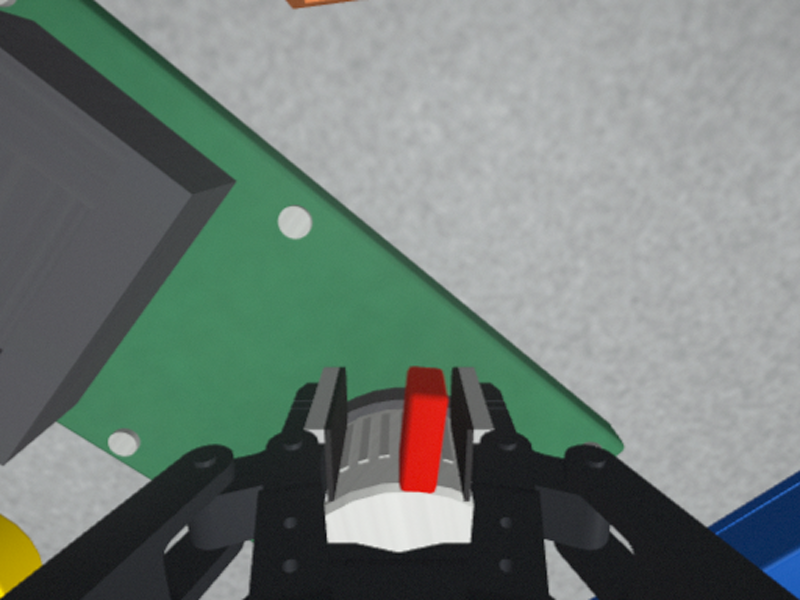

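```bash
python3 -m crank '[[0.2,-0.02,-0.56,0,0,0,-5],[0.2,0,0,0,0,0,0],[0.2,0,0,0,0,0,0]]'
python3 wl.py w10|grep tab
python3 -m crank '[[0.2,-0.02,-0.56,0,0,0,-5],[0.2,0,0,0,0,0,0],[0.2,0,0,0,0,0,0]]'
python3 wl.py w11|grep tab
python3 sl.py 230 .064 .073 1
```

```text
time: 20.05
eef_pos: [0.4951, -0.1105, 0.0738]
tcp_rot: [-0.331, 0.944, 0.0, -0.0]
contact_force: [-1.3, -1.0, -0.3]
opening: 0.398
time: 20.75
eef_pos: [0.4987, -0.1147, 0.0738]
tcp_rot: [-0.372, 0.928, 0.0, -0.0]
contact_force: [1.1, 0.8, -0.1]
opening: 0.396
tab 0.9 [271.7 266. ] [ 0.4976 -0.1071]
now [ 0.4987 -0.1147  0.0738] yaw -136.26
[-0.05, 0.02, 0.08] [0.0, 0.0, -0.06]
```

View pics/w11.png

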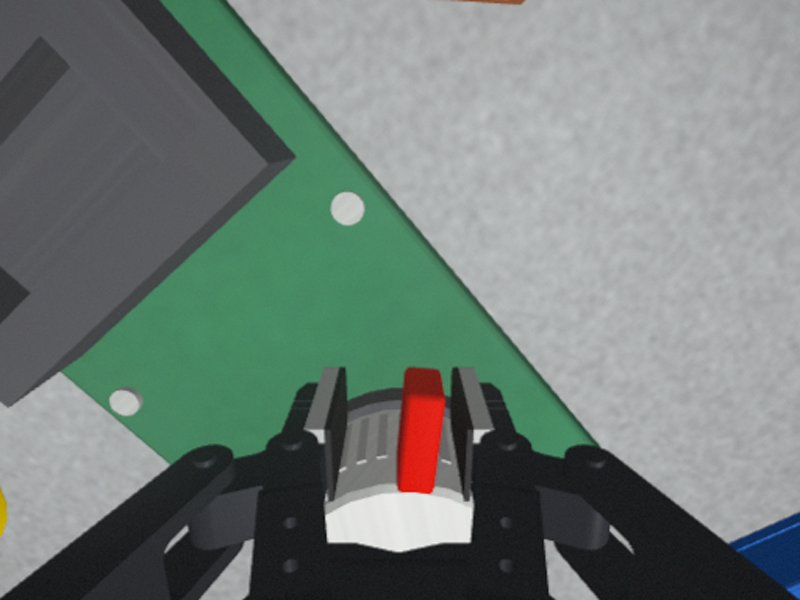

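```bash
python3 -m crank '[[0.2,0,0.4,0,0,0,3.5],[0.2,0,0,0,0,0,0],[0.2,0,0,0,0,0,0]]'
python3 wl.py w12|grep tab
python3 -m crank '[[0.2,0,0,-1,0,0,0],[0.2,0,0,-3,0,0,0],[0.2,0,0,-4,0,0,0],[0.2,0,0,-4,0,0,0],[0.2,3,0,-4,0,0,0]]'
python3 -m crank '[[0.2,3,0,-2,0,0,0],[0.2,0,0,0,0,0,0],[0.2,0,0,0,0,0,0]]'
python3 wl.py w13
```

```text
time: 21.45
eef_pos: [0.4961, -0.1119, 0.0739]
tcp_rot: [-0.345, 0.939, -0.0, 0.0]
contact_force: [0.0, 1.7, 0.0]
opening: 0.4
time: 22.35
eef_pos: [0.4741, -0.1304, 0.2366]
tcp_rot: [-0.346, 0.938, -0.0, 0.001]
contact_force: [0.3, -0.8, 0.2]
opening: 0.399
time: 22.65
eef_pos: [0.4502, -0.1508, 0.2548]
tcp_rot: [-0.344, 0.939, -0.001, 0.001]
contact_force: [0.1, 0.2, -0.4]
opening: 0.403
sleeve_axis 0.85 [254.9 273.9] [ 0.5468 -0.0722]
tab 0.66 [257.8 226.9] [ 0.5032 -0.1048]
pointer 0.63 [215.7 290.5] [ 0.6235 -0.076 ]
pocket 0.86 [152.  163.2] [ 0.5289 -0.2388]
die_base 0.76 [211.8 203.6] [ 0.54  -0.152]
bracket_mid 0.85 [56.4 34.5] [ 0.4754 -0.3742]
bracket_mid 0.4 [401.6 338. ] [0.5052 0.1407]
```

View pics/w13.png

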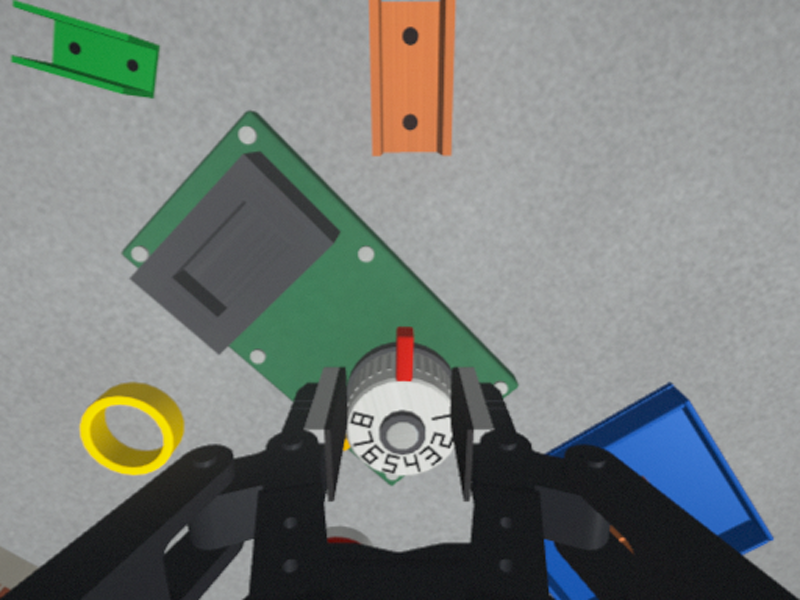

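```bash
python3 - <<'E'
from fit import *
w=dict(np.load("w13.npz"));w={k:(v if v.ndim else float(v)) for k,v in w.items()}
p=[.5361,-.1544,-.1075]
im=cv2.imread("pics/w13.png")
for num in (5,6,7):
    a=np.radians([30*(num-1)-30*(k-1) for k in range(1,9)])
    print(num,(proj(w,T(p,np.c_[.032*np.cos(a),.085+.032*np.sin(a),a*0+.075]))*1.5625).round().tolist())
    t=np.radians(75+30*(num-1)); print(' tab',(proj(w,T(p,np.array([[.073*np.cos(t),.085+.073*np.sin(t),.075]])))*1.5625).round())
print(proj(w,T(p,np.array([[0,.085,.085],[.071,.085,.03]])))*1.5625)
c=im[340:500,300:500]; cv2.imwrite("pics/w13c.png",cv2.resize(c,(800,640)[:2] and (750,600),interpolation=cv2.INTER_CUBIC))
for n in("side","scene"):
    r=read_camera(n); x=(170,150) if n=="side" else (190,130)
    c=r["color"][x[1]:x[1]+100,x[0]:x[0]+130,::-1]; cv2.imwrite(f"pics/{n}13.png",cv2.resize(c,(780,600),interpolation=cv2.INTER_CUBIC))
E
```

```text
5 [[444.0, 439.0], [432.0, 455.0], [412.0, 464.0], [390.0, 464.0], [371.0, 454.0], [360.0, 437.0], [360.0, 418.0], [371.0, 401.0]]
 tab [[457. 351.]]
6 [[445.0, 419.0], [444.0, 439.0], [432.0, 455.0], [412.0, 464.0], [390.0, 464.0], [371.0, 454.0], [360.0, 437.0], [360.0, 418.0]]
 tab [[405. 336.]]
7 [[434.0, 402.0], [445.0, 419.0], [444.0, 439.0], [432.0, 455.0], [412.0, 464.0], [390.0, 464.0], [371.0, 454.0], [360.0, 437.0]]
 tab [[351. 348.]]
[[402.15293864 436.52152563]
 [341.18399358 447.14330514]]
```

View pics/w13c.png

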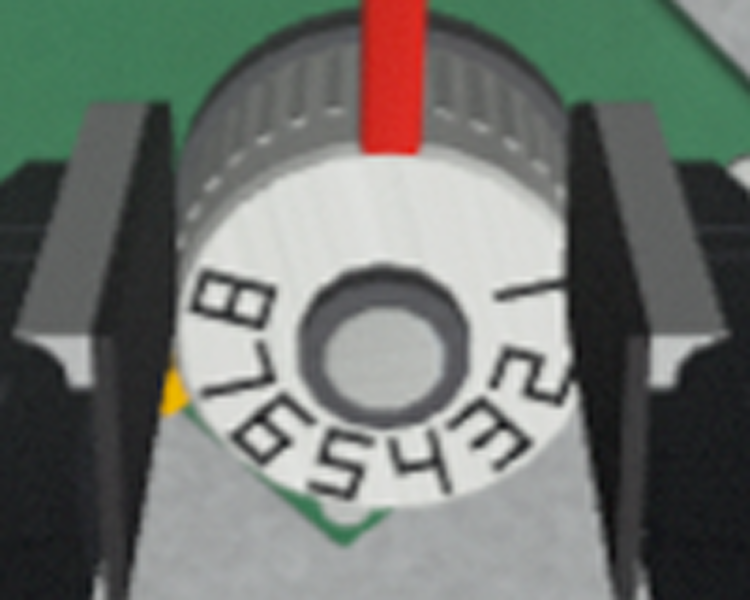

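View pics/scene13.png

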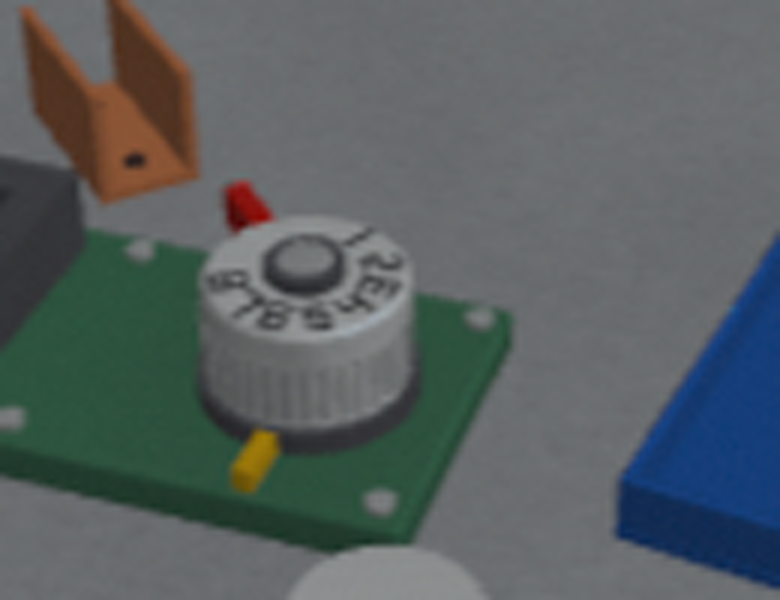

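```bash
python3 -m crank '[[0.2,0,0,-3,0,0,0],[0.2,0,0,0,0,0,0],[0.2,0,0,0,0,0,0],[0.2,0,0,0,0,0,0]]'; python3 - <<'E'
from h import *
r=read_camera("scene"); cv2.imwrite("pics/end.png",r["color"][:,:,::-1])
for t,z in (("bracket_mid",.026),("tray",0),("paint_tin",0),("tape_roll",0),("wrench",0)):
    print(t,[(round(d["p"],2),atz(r,d["location"],z)[:2].round(3)) for d in place_of(t,"scene")])
E
```

```text
time: 23.55
eef_pos: [0.4499, -0.1504, 0.2829]
tcp_rot: [-0.344, 0.939, 0.001, -0.0]
contact_force: [-0.4, 0.3, -0.9]
opening: 0.4
bracket_mid [(0.97, array([ 0.491, -0.388])), (0.72, array([ 0.35 , -0.217])), (0.54, array([0.51 , 0.174])), (0.2, array([ 0.503, -0.246]))]
tray [(0.64, array([0.518, 0.176]))]
paint_tin [(0.9, array([0.734, 0.013]))]
tape_roll [(0.59, array([ 0.731, -0.217]))]
wrench [(0.69, array([0.727, 0.237]))]
```

View pics/end.png

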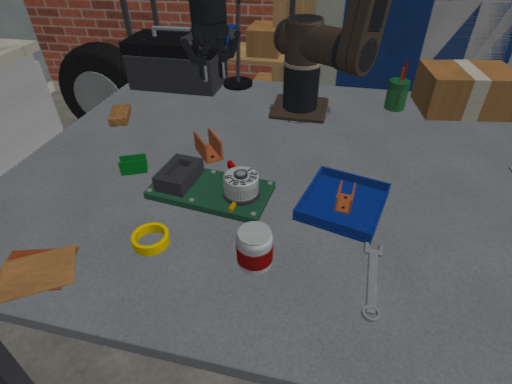

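The end picture shows the bracket in the middle of the tray (345,197) and the 6 at the pointer (232,206). The tin, tape and wrench are where they were, and the arm is clear of everything.

```bash
python3 -c "
from plant import *
print(sign_off())"
```

```text
the job is handed in; nothing more can be done
None
```

The bracket is in the blue tray, the sleeve is set to 6, and I handed the job in at about 23.6 s of the 51 s allowed. No verdict was reported.

**Bracket:** I gripped it across both flanges, lifted it out of the pocket and lowered it until it touched the tray floor before opening the fingers. The last picture puts its middle at about (0.510, 0.174) m, against a tray centre of about (0.518, 0.176) m.

**Sleeve:** It started at 1. I loosely straddled the red tab with the fingers and pushed it round to 6. Afterwards the tab measured 223 to 226 degrees from the pointer, against 225 for a 6. The digits in the wrist picture also matched the positions worked out for a 6.

**Everything else:** The paint tin, tape roll and wrench are within about 6 mm of where I first measured them, which is within the detector's scatter. At the end the arm was clear, with wrist force at noise level.

**What went wrong or disagreed:**
- I typed one sideways shift with the wrong sign while carrying the bracket. That took it about 9 cm off line in free air, and I corrected it before lowering.
- While I was turning the sleeve, one picture put the tab at about 215 degrees with no contact force. That is not a click position. I pushed 10 degrees further, and it then read about 224.

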